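# Prime the bench hand pump until its indicator pin is out

### The job

Prime the bench hand pump: with closed fingertips press its large round palm knob all the way down and let it come fully back up, again and again, until the indicator pin beside it stands fully out of its column with its dark ring clear above the collar, then let the knob rise and move away. Raise the pin only by pumping, never by touching it, leave the small vent button alone, and grasp, lift or displace nothing, including the labware standing around.

Things in the scene. Friction and masses are not known exactly. Their poses are not given: they have to be found in the camera images.
- pump: Hand pump fixed to the bench on an aluminium plate 110 (x) x 260 (y) x 12 mm. Origin: centre of its underside, z up. Along its y: at -75 mm the round grey barrel (80 mm wide at the foot, 110 mm high) under the palm knob; at +40 mm the indicator column, 44 x 44 mm, its collar topping out at 112 mm, with the pin; at +102 mm a block 36 x 36 x 48 mm with the vent button. Place and yaw (+-0.9 rad) vary.
- knob_top (a point): Centre of the flat top of the black round palm knob, 80 mm across and 16 mm thick; at rest 146 mm above the bench; it moves down with the plunger.
- plunger (a joint): Vertical plunger stroke in m: 0 = up, 0.016 = fully down on its stop. Sprung: about 7 N starts it, 15 N holds it down; let go, it returns by itself, and it is this return that lifts the pin, by one 11 mm tooth (the first stroke by 4 to 15 mm). A stroke under 13 mm may not catch the next tooth. Extra strokes do no harm.
- pin (a joint): Height of the indicator pin in m: 0 = fully in, fully out is about 0.050 (0.0445 or more; mechanical stop 0.052). It starts between 0 and 0.021, so that three to five full strokes are needed; it stays where the pump has left it.
- pin_tip (a point): Centre of the top of the steel indicator pin, 10 mm in diameter, vertical; 4 mm above the collar when the joint reads 0 and 54 mm above it (166 mm above the bench) when fully out. A dark rubber ring round the pin, 3 mm high, shows wholly above the collar when the pin is fully out.
- vent_top (a point): Centre of the top of the small steel vent button, 14 mm in diameter, 66 mm above the bench. Not to be pressed.
- vent (a joint): Vent button travel in m: 0 = at rest, 0.006 = pressed.
- dishes: Bystander: loose stack of three square dishes, 104 x 104 x 48 mm, origin at the centre of its underside.
- wash_bottle: Bystander: loose round white bottle, 60 mm in diameter, 150 mm high, origin at the centre of its underside.
- tip_box: Bystander: loose pipette tip box, 85 (x) x 120 (y) x 62 mm, origin at the centre of its underside.
- jar: Bystander: loose jar of amber glass, 50 mm in diameter, 80 mm high, origin at the centre of its underside.

How it is judged:
On the way, in this order (a step that is already met when the one before it is completed fails the run):
1. the knob is pressed down (a first stroke) (value of joint plunger above 0.0125 m), for 0.05 s.
2. the knob has come back up (value of joint plunger below 0.003 m), for 0.05 s.
3. the knob is pressed down again (value of joint plunger above 0.0125 m), for 0.05 s.
4. the knob has come back up again (value of joint plunger below 0.003 m), for 0.05 s.
5. the pin has been pumped fully out (value of joint pin above 0.0445 m), for 0.05 s.
At the end, for the whole second after the job is handed in: The pin stands at least 44.5 mm out, the knob is back within 3 mm of its top, the vent button is not pressed, and each bystander is within 20 mm of where it started (value of joint pin above 0.0445 m and value of joint plunger below 0.003 m and value of joint vent below 0.002 m and distance of each of dishes, wash_bottle, tip_box, jar from where it was at the start of the episode below 0.02 m); the robot touches nothing.
It fails at once if the robot touches the indicator pin (contact force between any of the fingers, the arm and pin above 0.5 N).
It fails at once if the vent button is pressed (value of joint vent above 0.002 m).
It fails at once if one of the things standing around is displaced by more than 20 mm, lifted or tipped (distance of any of dishes, wash_bottle, tip_box, jar from where it was at the start of the episode above 0.02 m or angle between any of dishes, wash_bottle, tip_box, jar's own z axis and vertical above 0.25 rad).
It also fails if it takes over 45 s, if anything falls off the work surface, if the arm or the gripper's body presses on something with over 40 N, if the wrist force passes 120 N, or if a joint passes its speed limit or range.

### The arm

A 6-joint arm with a two-finger parallel gripper is mounted at the origin on the work surface. World frame = base frame: x ahead of the robot, y to its left, z up, the work surface at z = 0. Lengths are in m, angles in rad, forces in N, time in s.
With the tool pointing down it reaches from about 0.375 to 0.9 m from the base axis. Payload 3.1 kg.
Tool frame: the origin (TCP) lies on the centre line of the jaws, within the pads' length; the fingertips stand 11 mm ahead of it and the grasp point (between the pads) lies 8 mm behind it; x points along the fingers, y is the direction in which the jaws open and shut, and the axes are right-handed (so a half turn about x gives the same grasp; the last joint's range is limited). The gripper opens to 87 mm and grips with 3 to 60 N. Pads are 19 mm wide; open, the fingers measure 117 mm over their backs; the gripper's body (75 mm by 190 mm) begins 51 mm behind the grasp point.
Start: joints at [-1.313, 0.527, 1.433, -0, 1.181, -0.178], TCP at [0.264, -0.567, 0.234] pointing down, gripper open.
Joint ranges: [-3.08, 3.08], [-0.75, 2.2], [0.22, 2.44], [-1.43, 4.57], [0, 2.65], [-2.85, 2.85]. Speed limits (rad/s): [2.79, 2.79, 3.14, 3.14, 3.14, 3.14].

### API

Orientations are given as a unit quaternion [x, y, z, w].
In Python, from rig import robot, camera, camera_info gives the robot as it stands.
- The arm moves only by the shell command python3 -m inch 'ROWS' [FORCE]. ROWS is JSON, a list that holds one entry, the list of rows, each a list of 5 numbers: the shift along the tool's x, y, z in cm, then the turn about the tool's x in rad, then the opening, from 0 (shut) to 1 (fully open). A call has 1 to 8 rows; each row shifts and turns the pose as measured when the row begins, along the tool's axes as they then stand; what a row does not reach is not made up. A row lasts 1/12 s, in which the tool goes at most 41.7 mm and 7.16 degrees, less where a joint would pass 70% of its speed; a pose out of reach is approached as far as the arm can. A call with a gripper value outside its range is refused whole. The fingers move at their own pace and stop on an object; FORCE is the grip in N (left out, the last holds). Time passes only in rows, so rows that do not move let the fingers close. It gives the time, the measured TCP pose, the force and the opening at its end, in the units of the state.
- robot.get_obs(): the state, without advancing time (a new reading comes with each control period).
- camera(name): name is "side" or "top"; returns the picture (384x512x3 uint8, red, green, blue); there is no depth.
- camera_info(name): a dict with "camera_matrix" (3x3 intrinsics, pixels), "rvec" (rotation vector, rad) and "tvec" (3), from world to camera coordinates, as OpenCV has them. Camera axes: x right, y down, z forward; pixel columns grow to the right and rows downward; lengths in m; the calibration is good to about 2 mm. A picture is of the moment at which its call begins. camera_info takes no time and is no camera call.
- robot.hand_in(): hands the job in, once; it reports no verdict.
The state is a dict: "time": time; "q": joint angles; "joint_velocities": joint speeds; "joint_torque": joint torques, N m; "position": TCP position; "tool_rot": TCP orientation; "ft_force": force on the tool from outside, world axes, zero at the start; "moment": the same for the moment, N m; "grip_width": finger opening in m.
Only numpy, scipy, OpenCV 4.12 (cv2) and the standard library are available. Lean on these libraries where they do the work, as an engineer would, in place of code of your own. Each camera call takes 0.05 s, during which the arm holds its last target. There are 200 camera calls.

## Working session

There is one attempt and no reset: what is moved stays moved. The work goes in short steps, Python scripts to look and compute and a shell command to move; the robot and the scene stay as the last step left them, time stands still between calls to the robot, and variables do not carry over. Pictures are saved under pics/ and viewed, about 8 in all and at most 12, crops included, and the job is handed in when it is done.

```bash
mkdir -p pics; python3 - <<'E'
from rig import robot,camera,camera_info
import cv2,numpy as np
o=robot.get_obs()
for k in("time","position","tool_rot","ft_force","grip_width"):print(k,o[k])
for n in("top","side"):
    im=camera(n);np.save(f"pics/{n}0.npy",im);cv2.imwrite(f"pics/{n}0.png",im[:,:,::-1])
    i=camera_info(n);R=cv2.Rodrigues(np.array(i["rvec"]))[0];print(n,i["camera_matrix"],(-R.T@np.ravel(i["tvec"])).round(3),R.round(2).tolist())
E
```

```text
time 0.0
position [ 0.26366179 -0.56590474  0.232608  ]
tool_rot [-0.69033009 -0.15359107  0.69043837 -0.152148  ]
ft_force [-0.22537177 -0.39668256  0.15384554]
grip_width 0.08698425662428538
top [[492.64937913   0.         255.54143648]
 [  0.         492.64937913 194.0749689 ]
 [  0.           0.           1.        ]] [0.458 0.075 1.448] [[0.02, -1.0, 0.0], [-1.0, -0.02, -0.09], [0.09, 0.0, -1.0]]
side [[358.34804646   0.         250.80804047]
 [  0.         358.34804646 191.00347364]
 [  0.           0.           1.        ]] [0.402 0.599 0.698] [[-0.94, -0.35, 0.01], [-0.26, 0.67, -0.69], [0.24, -0.65, -0.72]]
```

View pics/top0.png

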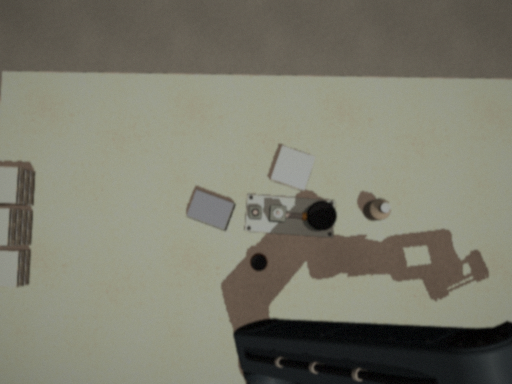

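View pics/side0.png

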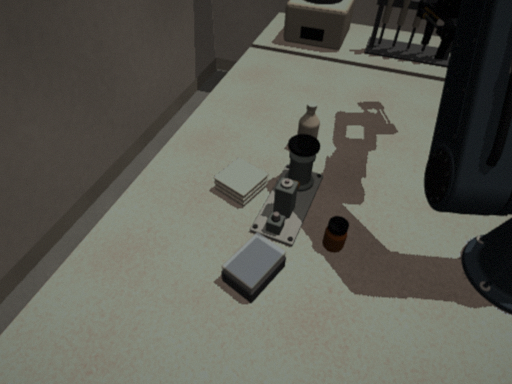

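The top view shows the knob at about (321,215), the pin column at (278,213), the vent at (255,212), the bottle at (378,209), the dishes at (292,167), the jar at (259,262) and the tip box at (211,209). The side view agrees: the knob is at (304,146), the column at (287,184) and the vent at (275,218). Next I cast rays.

```bash
cat >h.py <<'E'
from rig import robot,camera,camera_info
import cv2,numpy as np
from scipy.spatial.transform import Rotation as Ro
def ray(n,uv,z):
    i=camera_info(n);R=cv2.Rodrigues(np.array(i["rvec"]))[0];c=-R.T@np.ravel(i["tvec"])
    d=R.T@np.linalg.inv(i["camera_matrix"])@np.array([*uv,1.]);return (c+d*(z-c[2])/d[2])
def px(n,P):
    i=camera_info(n);return cv2.projectPoints(np.array([P],float),np.array(i["rvec"]),np.array(i["tvec"]),np.array(i["camera_matrix"]),None)[0].ravel()
def blob(im,thr,box):
    x0,y0,x1,y1=box;m=(im[y0:y1,x0:x1].max(2)<thr).astype(np.uint8)
    c=max(cv2.findContours(m,0,2)[0],key=cv2.contourArea);return c+[x0,y0]
def delta(T):  # world target -> tool-axis cm
    o=robot.get_obs();return (Ro.from_quat(o["tool_rot"]).inv().apply(np.array(T)-o["position"])*100).round(2)
E
python3 - <<'E'
from h import *
t=np.load("pics/top0.npy");s=np.load("pics/side0.npy")
c=blob(t,45,(295,190,345,240));e=cv2.fitEllipse(c);print("knob top",e,ray("top",e[0],.142))
c=blob(s,45,(280,125,330,165));e2=cv2.boundingRect(c);print("knob side",e2,ray("side",(e2[0]+e2[2]/2,e2[1]+10),.146))
K=ray("top",e[0],.142)
print("side proj of K",px("side",[K[0],K[1],.146]))
print("col",ray("top",(278,213),.112),"vent",ray("top",(255,212),.066),"bottle",ray("top",(384,206),.15))
R=Ro.from_quat(robot.get_obs()["tool_rot"]).as_matrix();print(R.round(3))
print(delta([K[0],K[1],.190]))
for n,im,b in(("top",t,(180,130,400,280)),("side",s,(200,90,360,300))):
    cv2.imwrite(f"pics/{n}c.png",cv2.resize(im[b[1]:b[3],b[0]:b[2],::-1],None,fx=3,fy=3 if n=="top" else 2.8,interpolation=cv2.INTER_CUBIC))
E
```

```text
knob top ((320.3065490722656, 215.52139282226562), (28.107030868530273, 29.739477157592773), 52.330322265625) [ 0.51843672 -0.09649947  0.142     ]
knob side (288, 125, 32, 40) [ 0.52731806 -0.12698272  0.146     ]
side proj of K [304.31258914 142.94112554]
col [0.52481778 0.01438138 0.112     ] vent [0.52888528 0.07688454 0.066     ] bottle [ 0.545912   -0.26347319  0.15      ]
[[-0.001  0.422 -0.907]
 [ 0.002 -0.907 -0.422]
 [-1.    -0.002 -0.   ]]
[  4.34 -31.79 -42.91]
```

View pics/sidec.png

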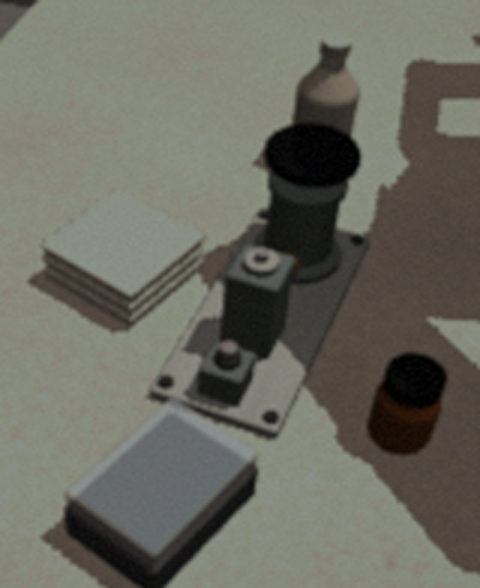

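The two views agree on the knob: centre near (304,145) in the side view against (304,143) projected from the top-view fix, so it sits at (0.518, -0.097). I approach high with the fingers closing.

```bash
python3 -m inch '[[[0,-2,-2.7,0,0],[0,-2,-2.7,0,0],[0,-2,-2.7,0,0],[0,-2,-2.7,0,0],[0,-2,-2.7,0,0],[0,-2,-2.7,0,0],[0,-2,-2.7,0,0],[0,-2,-2.7,0,0]]]' 20
python3 -c "
from h import *
print(delta([.518,-.097,.165]))"
```

```text
time: 0.77
position: [0.3924, -0.3274, 0.2282]
tool_rot: [-0.69, -0.149, 0.692, -0.147]
ft_force: [0.1, -1.0, -0.4]
grip_width: 0.0416
[  6.31 -15.85 -20.92]
```

```bash
python3 -m inch '[[[0,-2,-2.7,0,0],[0,-2,-2.7,0,0],[0,-2,-2.7,0,0],[0,-2,-2.7,0,0],[0,-2,-2.7,0,0],[0,-2,-2.7,0,0],[0,-2,-2.7,0,0],[0,-1.5,-1.8,0,0]]]'
python3 -c "
from h import *
print(delta([.518,-.097,.165]))"
```

```text
time: 1.43
position: [0.5208, -0.0862, 0.2262]
tool_rot: [-0.689, -0.151, 0.694, -0.146]
ft_force: [0.5, -0.4, -0.3]
grip_width: 0.0009
[6.12 0.93 0.67]
```

```bash
python3 -m inch '[[[2,0.5,0.5,0,0],[2,0.4,0.2,0,0],[1.5,0,0,0,0],[0,0,0,0,0]]]'
python3 - <<'E'
from h import *
print(delta([.518,-.097,.157]), px("side",robot.get_obs()["position"]-[0,0,.011]))
t=camera("top");s=camera("side")
f=lambda im,b:cv2.resize(im[b[1]:b[3],b[0]:b[2],::-1],(400,400),interpolation=cv2.INTER_CUBIC)
cv2.imwrite("pics/near.png",np.hstack([f(t,(230,140,380,290)),f(s,(230,90,380,240))]))
E
```

```text
time: 1.77
position: [0.5209, -0.0897, 0.1699]
tool_rot: [-0.69, -0.155, 0.691, -0.15]
ft_force: [0.4, -0.4, -0.4]
grip_width: 0.0007
[1.28 0.55 0.57] [303.24529515 140.15140361]
```

View pics/near.png

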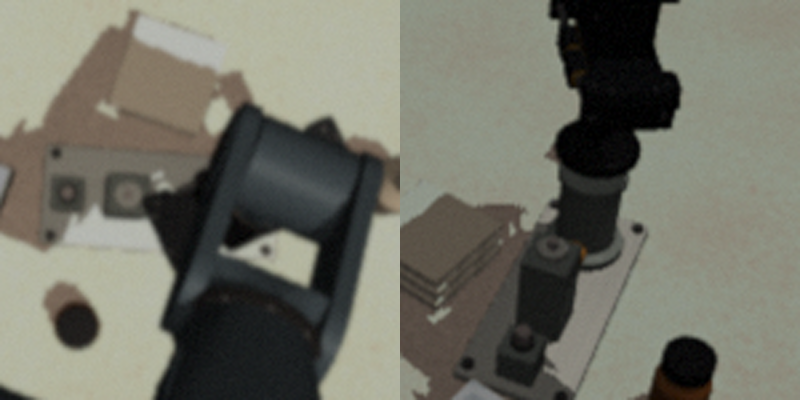

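The near view shows the closed fingertips over the knob disc, with their tip at about (607,130) of the right crop and the pin column clear of the hand. First stroke, in small steps.

```bash
python3 -m inch '[[[0.7,0.5,0.5,0,0],[0.7,0,0,0,0],[0.6,0,0,0,0],[0.5,0,0,0,0]]]'; python3 -m inch '[[[0.4,0,0,0,0],[0.4,0,0,0,0]]]'
```

```text
time: 2.2
position: [0.5222, -0.0988, 0.1504]
tool_rot: [0.694, 0.152, -0.688, 0.151]
ft_force: [-3.1, 2.5, 14.3]
grip_width: 0.0005
time: 2.37
position: [0.5222, -0.0988, 0.1451]
tool_rot: [0.694, 0.152, -0.687, 0.15]
ft_force: [-1.7, 2.6, 13.7]
grip_width: 0.0003
```

```bash
python3 -m inch '[[[0.4,0,0,0,0],[0.4,0,0,0,0]]]'; python3 -m inch '[[[0.3,0,0,0,0],[0,0,0,0,0]]]'
```

```text
time: 2.53
position: [0.5223, -0.0988, 0.1411]
tool_rot: [0.695, 0.151, -0.687, 0.15]
ft_force: [-9.5, 3.9, 41.6]
grip_width: 0.0003
time: 2.7
position: [0.5221, -0.0988, 0.1434]
tool_rot: [0.696, 0.151, -0.686, 0.15]
ft_force: [-3.6, 2.2, 10.8]
grip_width: 0.0003
```

The stop is at TCP z 0.141, where the force jumped to 41 N. I let the knob up and check the pin.

```bash
python3 -m inch '[[[-1,0,0,0,0],[-1,0,0,0,0],[-0.6,0,0,0,0],[0,0,0,0,0]]]'
python3 - <<'E'
from h import *
print(delta([.518,-.097,.157]))
s=camera("side");np.save("pics/s1.npy",s)
f=lambda im,b:cv2.resize(im[b[1]:b[3],b[0]:b[2],::-1],(400,400),interpolation=cv2.INTER_CUBIC)
b=(250,110,340,200)
cv2.imwrite("pics/pin1.png",np.hstack([f(np.load("pics/side0.npy"),b),f(s,b)]))
for z in(.116,.127,.138,.166):print(z,(px("side",[.5233,.0165,z])-[250,110])*400/90)
E
```

```text
time: 3.03
position: [0.5228, -0.1003, 0.173]
tool_rot: [0.697, 0.149, -0.685, 0.15]
ft_force: [-0.4, -0.1, 0.3]
grip_width: 0.0004
[ 1.59 -0.5   0.33]
0.116 [169.49682478 317.32689231]
0.127 [171.3499358  302.14531519]
0.138 [173.23938079 286.66607276]
0.166 [178.22032334 245.85979482]
```

View pics/pin1.png

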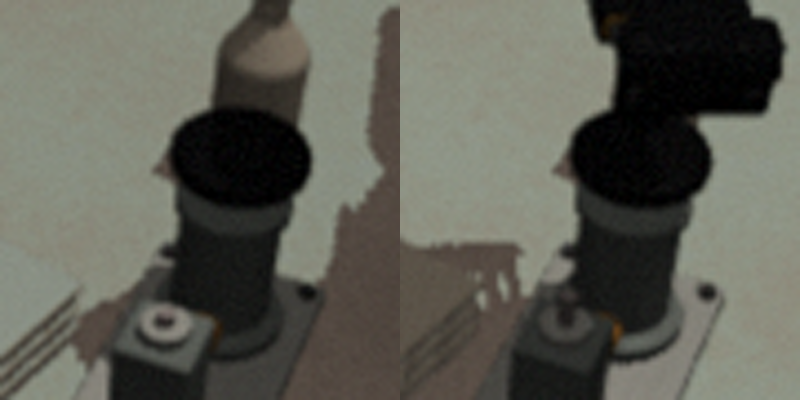

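The right crop (after the stroke) shows the pin tip at about (567,293), up from about (563,318), so it stands near 17 mm. The knob is back at rest height. Second stroke.

```bash
python3 -m inch '[[[0.8,-0.4,0.3,0,0],[0.7,0,0,0,0],[0.6,0,0,0,0],[0.6,0,0,0,0],[0.4,0,0,0,0],[0.4,0,0,0,0],[0.2,0,0,0,0]]]'
```

```text
time: 3.67
position: [0.5195, -0.0985, 0.1413]
tool_rot: [0.697, 0.149, -0.685, 0.151]
ft_force: [-5.5, 1.3, 20.9]
grip_width: 0.0007
```

```bash
python3 -m inch '[[[0.3,0,0,0,0]]]'; python3 -m inch '[[[-1,0,0,0,0],[-1,0,0,0,0],[-0.4,0,0,0,0],[0,0,0,0,0]]]'; python3 -m inch '[[[0.8,0,0,0,0],[0.7,0,0,0,0],[0.6,0,0,0,0],[0.6,0,0,0,0],[0.4,0,0,0,0],[0.4,0,0,0,0],[0.3,0,0,0,0]]]'
```

```text
time: 3.75
position: [0.5195, -0.0985, 0.1412]
tool_rot: [0.697, 0.149, -0.685, 0.151]
ft_force: [-8.2, 3.3, 32.8]
grip_width: 0.0006
time: 4.08
position: [0.5201, -0.099, 0.1664]
tool_rot: [0.698, 0.148, -0.684, 0.151]
ft_force: [-0.2, -0.1, 0.4]
grip_width: 0.0003
time: 4.67
position: [0.5212, -0.0995, 0.1413]
tool_rot: [0.698, 0.148, -0.684, 0.153]
ft_force: [-5.9, 0.6, 23.8]
grip_width: 0.0004
```

Strokes 2 and 3 both reached the stop. I rise for stroke 3, do stroke 4, then rise and look.

```bash
python3 -m inch '[[[0.2,0,0,0,0],[-1,0,0,0,0],[-1,0,0,0,0],[-0.4,0,0,0,0],[0,0,0,0,0]]]'; python3 -m inch '[[[0.8,0,0,0,0],[0.7,0,0,0,0],[0.6,0,0,0,0],[0.6,0,0,0,0],[0.4,0,0,0,0],[0.4,0,0,0,0],[0.4,0,0,0,0]]]';  python3 -m inch '[[[0.2,0,0,0,0],[-1,0,0,0,0],[-1,0,0,0,0],[-0.6,0,0,0,0],[0,0,0,0,0]]]'
python3 - <<'E'
from h import *
print(delta([.519,-.098,.157]))
s=camera("side")
f=lambda im,b:cv2.resize(im[b[1]:b[3],b[0]:b[2],::-1],(400,400),interpolation=cv2.INTER_CUBIC)
b=(250,110,340,200)
cv2.imwrite("pics/pin4.png",f(s,b))
E
```

```text
time: 5.08
position: [0.5199, -0.0991, 0.1639]
tool_rot: [0.698, 0.149, -0.684, 0.153]
ft_force: [0.7, 0.9, -0.3]
grip_width: 0.0005
time: 5.67
position: [0.5209, -0.0995, 0.1412]
tool_rot: [0.698, 0.148, -0.683, 0.155]
ft_force: [-8.2, 2.7, 39.6]
grip_width: 0.0003
time: 6.08
position: [0.5199, -0.0992, 0.1666]
tool_rot: [0.698, 0.148, -0.683, 0.155]
ft_force: [0.4, -0.2, -0.3]
grip_width: 0.0008
[ 0.96 -0.16  0.05]
```

View pics/pin4.png

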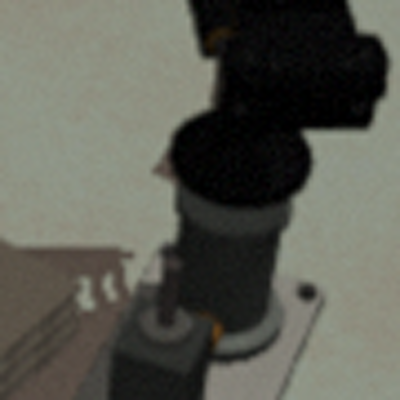

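The pin tip is now at about (170,250), against 246 predicted for fully out. The ring can't be made out. Extra strokes do no harm, so I add two.

```bash
python3 -m inch '[[[0.8,-0.1,0,0,0],[0.7,0,0,0,0],[0.6,0,0,0,0],[0.6,0,0,0,0],[0.4,0,0,0,0],[0.4,0,0,0,0],[0.4,0,0,0,0]]]';  python3 -m inch '[[[0.2,0,0,0,0],[-1,0,0,0,0],[-1,0,0,0,0],[-0.4,0,0,0,0],[0,0,0,0,0]]]'; python3 -m inch '[[[0.8,0,0,0,0],[0.7,0,0,0,0],[0.6,0,0,0,0],[0.6,0,0,0,0],[0.4,0,0,0,0],[0.4,0,0,0,0],[0.4,0,0,0,0]]]';  python3 -m inch '[[[0.2,0,0,0,0],[-1,0,0,0,0],[-1,0,0,0,0],[-2,0,0,0,0],[-3,0,0,0,0],[0,0,0,0,0]]]'
```

```text
time: 6.72
position: [0.5199, -0.0985, 0.1412]
tool_rot: [0.698, 0.148, -0.683, 0.157]
ft_force: [-9.0, 2.1, 39.4]
grip_width: 0.0002
time: 7.13
position: [0.5181, -0.0977, 0.1641]
tool_rot: [0.697, 0.149, -0.684, 0.156]
ft_force: [-0.5, 0.3, -0.1]
grip_width: 0.0006
time: 7.72
position: [0.519, -0.098, 0.1411]
tool_rot: [0.697, 0.148, -0.683, 0.159]
ft_force: [-9.0, 2.3, 41.0]
grip_width: 0.0007
time: 8.22
position: [0.516, -0.0969, 0.2091]
tool_rot: [0.696, 0.149, -0.685, 0.158]
ft_force: [0.9, -1.0, 0.0]
grip_width: 0.0005
```

```bash
python3 -m inch '[[[-3,0,0,0,0],[0,2,2.7,0,0],[0,2,2.7,0,0],[0,2,2.7,0,0],[0,2,2.7,0,0],[0,2,2.7,0,0],[0,2,2.7,0,0],[0,2,2.7,0,0]]]'; python3 -m inch '[[[0,2,2.7,0,0],[0,2,2.7,0,0],[0,2,2.7,0,0],[0,2,2.7,0,0],[0,0,0,0,0],[0,0,0,0,0]]]'
python3 - <<'E'
from h import *
s=camera("side");t=camera("top");S0=np.load("pics/side0.npy")
f=lambda im,b:cv2.convertScaleAbs(cv2.resize(im[b[1]:b[3],b[0]:b[2],::-1],(400,400),interpolation=cv2.INTER_CUBIC),alpha=1.6)
cv2.imwrite("pics/fin.png",np.hstack([f(s,(265,150,315,200)),f(s,(200,90,380,300))]))
T0=np.load("pics/top0.npy")
for n,a,b,(x0,y0,x1,y1) in(("dishes",T0,t,(262,140,320,192)),("box",T0,t,(182,182,240,235)),("jar",S0,s,(318,210,352,255)),("bottle",S0,s,(296,98,324,134)),("knob",S0,s,(280,128,328,162))):
    g=lambda q:np.float32(cv2.cvtColor(q[y0:y1,x0:x1],7));print(n,"shift px",np.round(cv2.phaseCorrelate(g(a),g(b),cv2.createHanningWindow((x1-x0,y1-y0),5)),2) if False else [np.round(v,2) for v in cv2.phaseCorrelate(g(a),g(b))])
E
```

```text
time: 8.88
position: [0.3997, -0.303, 0.2263]
tool_rot: [0.691, 0.16, -0.687, 0.157]
ft_force: [0.8, 0.1, -0.9]
grip_width: 0.0001
time: 9.38
position: [0.3272, -0.4308, 0.2119]
tool_rot: [-0.69, -0.162, 0.69, -0.148]
ft_force: [0.0, -0.3, -0.2]
grip_width: 0.0005
dishes shift px [array([-0.11, -0.29]), np.float64(0.54)]
box shift px [array([0.3 , 0.15]), np.float64(0.91)]
jar shift px [array([-0.06,  0.64]), np.float64(0.92)]
bottle shift px [array([-0.11, -0.19]), np.float64(0.81)]
knob shift px [array([-0.22, -0.33]), np.float64(0.71)]
```

View pics/fin.png

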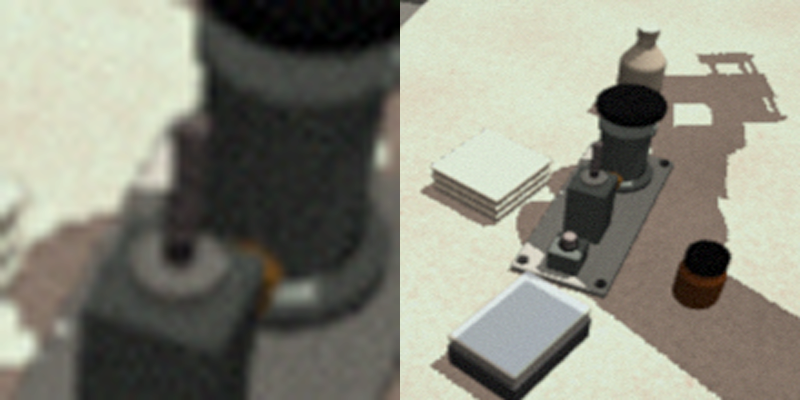

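The final view shows the pin tip at about (193,125) in the left crop, row 165.6 in the full image against 165.3 predicted for fully out. The dark ring shows at about (178,250), just above the collar. The knob is up and the bystanders are unmoved. I hand in.

```bash
python3 -c "
from rig import robot
print(robot.hand_in())"
```

```text
the job is handed in; nothing more can be done
None
```

I pumped the knob six full strokes with closed fingertips, let it rise fully each time, moved the arm away and handed the job in at about 9.5 s. The hand-in gave no verdict.

- **Strokes:** each one ran down to the stop at TCP z of about 0.141 m. The highest wrist force I read was about 42 N, and it fell to about zero each time the fingers rose clear of the knob.
- **Pin:** in the last side view the tip is at row 165.6, against 165.3 predicted for fully out. That puts the pin at about 49 mm, good to about 2 mm. The dark ring shows just above the collar, but the picture is too coarse to prove its whole height is clear.
- **Strokes 5 and 6:** after stroke 4 the tip already read close to fully out, but I could not make out the ring, so I added these two to be safe.
- **Knob and bystanders:** the knob is back at its starting height in the picture. All four bystanders shifted less than 0.7 pixel between the first and last pictures.
- **Vent button:** the robot never came near it, and it looks untouched in the last view. I did not measure it separately.

No check failed. One early rough reading of the knob from the side view was about 30 mm off because the outline had been cut at the crop edge. I used the top-view position instead, which matched the side view when projected into it.

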